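Set up a stone sample and a core bit for drilling

TASK

Set up the next stone sample for drilling. First slide the top (cream) stone tile off the stack, without lifting it, across onto the blue drilling bed until it lies flat and square against the yellow stop strip, leaving the tiles below as they are. Then take the red core bit off its sloping rest, turn it upright and lower it (do not drop it) taper first into the tapered tool socket until it is fully home, and let go; leave the tin, the mallet and the rubbing brick where they are.

Things in the scene. Friction and masses are not known exactly. Their poses are not given: they have to be found in the camera images.
- station: Fixed steel base plate 246 x 124 x 10 mm carrying the tile stack (centre near x = -60 mm) and the blue drilling bed. Origin on the underside, z up; x points from stack to bed, the way the tile slides. Bed top 32 mm above the table (2 mm below the top tile's underside), x = 7 to 111 mm, 124 mm wide. Gap from stack to bed about 22 mm.
- tile_top: Cream speckled stone tile, the top one of three, 90 mm (its x) x 100 mm (its y) x 12 mm, 0.29 kg. Origin at the centre of its underside, which starts 34 mm above the table. Its x axis points roughly as the station's.
- tile_mid: Brown stone tile of the same size, the middle one of the stack, lying 22 to 34 mm above the table; origin at the centre of its underside. To stay where it is.
- tile_low: Grey stone tile of the same size, the lowest of the stack, lying 10 to 22 mm above the table; origin at the centre of its underside. To stay where it is.
- bit: Core bit, 150 mm long, about 0.55 kg, round. Origin: centre of the taper's small end; z along the axis to the barrel's free end. Bright taper 24 mm diameter at z = 0 to 48 mm at z = 60; dark flange 60 mm diameter, z = 60 to 74; red barrel 40 mm diameter, z = 74 to 150. Centre of mass near z = 48. It starts in the rest, axis 40 degrees off vertical, barrel up, leaning to the rest's +x.
- bit_barrel (a point): Point on the bit's axis in the middle of the free red barrel, at z = 104 mm of the bit, where it can be gripped across 40 mm; axes as the bit's.
- rest: Fixed sloping rest, base 150 x 90 x 10 mm, two orange V supports and an end plate. Origin at the centre of its underside, z up; the bit leans towards its +x; its y is level and square to the bit's axis. The Vs hold the flange and lower taper only, the barrel is free on all sides; they open upwards, so the bit lifts straight up.
- socket: Fixed tool socket: blue foot 112 mm diameter, 12 mm high, with a bright tapered cup. Origin at the centre of its underside, z up. The bore narrows from 50 mm diameter at the mouth (80 mm above the table) at the same taper as the shank, nearly 1 mm clear all round. With the bit home its flange sits on the rim (66 mm outside diameter) and its origin is 20 mm above the table.
- socket_mouth (a point): Centre of the socket's mouth, level with its rim, 80 mm above the table.
- tin: Bystander: closed steel tin, 72 mm diameter, 90 mm high; origin at the centre of its underside.
- mallet: Bystander: rubber mallet, 200 mm long, lying on the table along its x axis.
- brick: Bystander: grey rubbing brick, 100 x 50 x 40 mm; origin at the centre of its underside.
- bed (a point): Point on the bed's top, mid-width, at x = 64, z = 32 mm of the station, same axes. The top tile's origin ends at station x = 66 mm when against the stop.
- stop (a point): Middle of the stop face: a yellow strip across the bed's far end, its near face at x = 111 mm of the station, standing 8 mm above the bed (top 40 mm above the table). Axes as the station's.
Things that resemble listed ones, but are neither listed nor needed, are in the scene too. What is shaped like the socket but turquoise is not meant. Of the things shaped like the tile_top, the cream one is meant.

How it is judged:
By the outcome, as a careful person would: the job done as asked, in the order asked, and still so for the second after the job is handed in, with the robot touching nothing.
It also fails if it takes over 64 s, if anything falls off the work surface, if the arm or the gripper's body presses on something with over 40 N, if the wrist force passes 120 N, or if a joint passes its speed limit or range.

ROBOT

A 6-joint arm with a two-finger parallel gripper is mounted at the origin on the work surface. World frame = base frame: x ahead of the robot, y to its left, z up, the work surface at z = 0. Lengths are in m, angles in rad, forces in N, time in s.
With the tool pointing down it reaches from about 0.25 to 0.725 m from the base axis. Payload 4 kg.
Tool frame: the origin (TCP) lies at the very end of the fingers, on their centre line; the grasp point (between the pads) lies 19 mm behind it (bot.pinch_z is the distance from the TCP to the grasp point, in m); z points along the fingers, x is the direction in which the jaws open and shut, and the axes are right-handed (so a half turn about z gives the same grasp; the last joint's range is limited). The gripper opens to 85 mm and grips with 20 to 120 N. Pads are 22 mm wide; open, the fingers measure 114 mm over their backs; the gripper's body (76 mm by 85 mm) begins 54 mm behind the grasp point. The pads swing forward as they close: fully open they stand 13 mm farther back than shut.
Start: joints at [-1.149, 0.241, 0.005, 1.335, 0, 1.571], TCP at [0.205, -0.456, 0.231] pointing down, gripper open.
Joint ranges: [-2.72, 2.72], [-1.05, 1.87], [-1.09, 1.28], [-1.99, 2.15], [-1.42, 1.44], [-3.14, 3.14]. Speed limits (rad/s): [2.79, 2.79, 3.14, 3.14, 3.14, 3.14].

INTERFACE

Orientations are given as a unit quaternion [x, y, z, w].
In Python, from workcell import bot gives the robot as it stands. The module is installed in compiled form; this text tells all that it offers.
- The arm moves only by the shell command python3 -m inch 'ROWS'. ROWS is JSON, a list of rows, each a list of 7 numbers: the shift along the tool's x, y, z scaled (see below), then the turn, a rotation vector about the tool's x, y, z scaled (see below), then the gripper command: -1 is fully open, 1 is shut, values between are in proportion. In form: [[x, y, z, wx, wy, wz, gripper], ...]. A call has exactly 8 rows; each row shifts and turns the commanded pose from where the row before left it, along the tool's axes as they then stand; what a row does not reach is not made up. The controller multiplies each number of a shift by 2.5 cm and each number of a turn by 180 degrees. A row lasts 1/10 s, in which the tool goes at most 50 mm and 8.59 degrees, less where a joint would pass 70% of its speed; a pose out of reach is approached as far as the arm can. A call with a number of a shift or a turn outside -1 to 1 is refused whole. A call with a gripper value outside its range is refused whole. The fingers move at their own pace and stop on an object; the grip force is fixed at half the most. Time passes only in rows, so rows that do not move let the fingers close, or fill a call up. It gives the time, the measured TCP pose, the force and the opening at its end, in the units of the state.
- bot.get_obs(): the state, without advancing time (a new reading comes with each control period).
- bot.camera(name): name is "side" or "top"; returns (picture, depth): 384x512x3 uint8, blue, green, red; 384x512 float32, m along the optical axis (not along the pixel's ray), 0 where there is no reading.
- bot.get_calibration(name): a dict with "vfov" (degrees; the focal length in pixels is half the picture's height over the tangent of half this angle, whatever the lens; pixels are square), "cx", "cy" (the principal point, pixels), "R" (3x3) and "t" (3): a world point X has camera coordinates R X + t. Camera axes: x right, y down, z forward; pixel columns grow to the right and rows downward; lengths in m; the calibration is good to about 2 mm. A picture is of the moment at which its call begins. get_calibration takes no time and is no camera call.
- bot.job_done(): hands the job in, once; it reports no verdict.
The state is a dict: "clock": time; "joint_pos": joint angles; "joint_vel": joint speeds; "tau": joint torques, N m; "eef_pos": TCP position; "tool_rot": TCP orientation; "ft_force": force on the tool from outside, world axes, zero at the start; "ft_torque": the same for the moment, N m; "grip_width": finger opening in m.
Only numpy, scipy, OpenCV 4.12 (cv2) and the standard library are available. Lean on these libraries where they do the work, as an engineer would, in place of code of your own. Each camera call takes 0.05 s, during which the arm holds its last target.

## Working session

There is one attempt and no reset: what is moved stays moved. The work goes in short steps, Python scripts to look and compute and a shell command to move; the robot and the scene stay as the last step left them, time stands still between calls to the robot, and variables do not carry over. Pictures are saved under pics/ and viewed, and the job is handed in when it is done.

```bash
ls; mkdir -p pics; cat > h.py <<'E'
import numpy as np, cv2
from workcell import bot
def snap(n,tag):
    p,d=bot.camera(n); cv2.imwrite(f'pics/{tag}.png',p); np.save(f'pics/{tag}.npy',d); return p,d
def pts(n,d):
    c=bot.get_calibration(n); f=d.shape[0]/2/np.tan(np.radians(c['vfov'])/2)
    v,u=np.mgrid[:d.shape[0],:d.shape[1]]
    C=np.stack([(u-c['cx'])/f*d,(v-c['cy'])/f*d,d],-1)
    R=np.array(c['R']);t=np.array(c['t'])
    W=(C-t)@R
    W[d==0]=np.nan
    return W
E
python3 - <<'E'
from h import *
for n in('top','side'):
    snap(n,n+'0'); print(bot.get_calibration(n))
print(bot.get_obs(), bot.pinch_z)
E
```

```text
pics
{'vfov': 57.17227655814157, 'cx': 252.5030087859478, 'cy': 194.21138427131675, 'R': array([[ 0.01614178, -0.99972418, -0.01705878],
       [-0.99516093, -0.01440959, -0.09719615],
       [ 0.09692353,  0.01854515, -0.99511904]]), 't': array([-0.0074991 ,  0.54654579,  0.85007898])}
{'vfov': 52.690743385299456, 'cx': 253.8071931849167, 'cy': 192.81991918818545, 'R': array([[-0.94895711, -0.3154031 , -0.00113516],
       [-0.18441115,  0.55775265, -0.80926171],
       [ 0.25587679, -0.76774531, -0.58744719]]), 't': array([0.52758589, 0.17223127, 0.9707312 ])}
{'clock': 0.1, 'joint_pos': array([-1.14900931e+00,  2.41364963e-01,  3.89583618e-03,  1.33519657e+00,
       -5.41745582e-06,  1.57082856e+00]), 'joint_vel': array([ 0.0010609 , -0.00189646,  0.00362433, -0.00011194,  0.00071081,
        0.00116511]), 'tau': array([ 4.00259396e-04, -3.73137510e+01,  2.53010380e+01,  1.08685030e-02,
        3.68629424e-05,  1.45772844e-05]), 'eef_pos': array([ 0.20447048, -0.4556814 ,  0.2305024 ]), 'tool_rot': array([ 8.39452461e-01, -5.43432326e-01, -7.86112085e-04, -5.05638958e-04]), 'ft_force': array([0.2937993 , 0.11262942, 0.86748583]), 'ft_torque': array([ 0.04189104, -0.02268328,  0.00406154]), 'grip_width': 0.08543054940810943} 0.0187
```

View pics/top0.png

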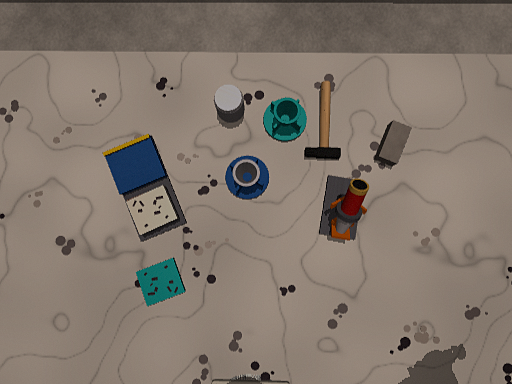

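View pics/side0.png

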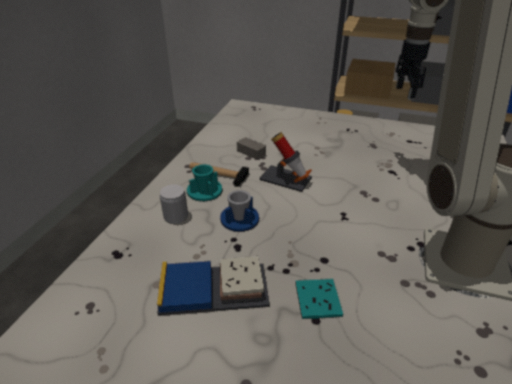

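The top view shows the station at left: cream tile about (152,210), blue bed (137,165) and yellow stop (128,143). The blue socket is at (247,177), with the turquoise decoy at (285,118). The rest and red bit are at (345,208), with the barrel leaning up-image. The tin, mallet and brick are behind them. Next I measure these.

```bash
python3 - <<'E'
from h import *
p=cv2.imread('pics/top0.png');d=np.load('pics/top0.npy');W=pts('top',d)
q=cv2.imread('pics/side0.png');ds=np.load('pics/side0.npy');V=pts('side',ds)
def show(name,m,W):
    P=W[m]; P=P[~np.isnan(P[:,0])]
    r=cv2.minAreaRect((P[:,:2]*1000).astype(np.float32))
    print(name,len(P),'mean',P.mean(0).round(4),'z',np.percentile(P[:,2],[5,50,95]).round(4),'rect',np.round(r[0],1),np.round(r[1],1),round(r[2],2))
    return P
def reg(m,u0,u1,v0,v1):
    o=np.zeros_like(m);o[v0:v1,u0:u1]=m[v0:v1,u0:u1];return o
for nm,im,X,boxes in(('top',p,W,dict(tile=(120,185,180,245),bed=(100,175,130,200),sock=(220,275,150,205),bit=(315,375,170,245))),
                  ('side',q,V,dict(tile=(215,270,250,305),bed=(150,218,255,315),sock=(215,265,185,230),bit=(255,320,130,195)))):
    b,g,r=[im[...,i].astype(int) for i in range(3)]
    z=X[...,2]
    print(nm)
    bx=boxes['tile']; show('tile',reg((abs(z-.046)<.004),*bx),X)
    show('cream',reg((r>120)&(abs(z-.046)<.006),*bx),X)
    bx=boxes['bed']; show('bed',reg((b>r+40)&(abs(z-.032)<.005),*bx),X)
    show('stop',reg((r>b+70)&(g>b+40)&(z>.025),*bx),X)
    bx=boxes['sock']; P=show('sockrim',reg(abs(z-.08)<.005,*bx),X)
    c,rad=cv2.minEnclosingCircle((P[:,:2]*1000).astype(np.float32)); print('circ',c,rad)
    P=show('foot',reg((b>r+40)&(abs(z-.012)<.005),*bx),X)
    c,rad=cv2.minEnclosingCircle((P[:,:2]*1000).astype(np.float32)); print('circ',c,rad)
    bx=boxes['bit']; P=show('red',reg((r>g+60)&(b<g+30)&(g<60)&(z>.06),*bx),X)
    np.save(f'pics/red_{nm}.npy',P)
    show('base',reg((abs(z-.010)<.003),*bx),X)
    show('orange',reg((r>g+50)&(g>70)&(g>b+20)&(z>.0),*bx),X)
E
```

```text
top
tile 1384 mean [0.5031 0.2472 0.0444] z [0.0425 0.0443 0.0467] rect [503.3 247.3] [ 90.3 100.6] 25.46
cream 1346 mean [0.5028 0.2471 0.0442] z [0.0417 0.0442 0.0466] rect [503.8 247.5] [89.5 99.4] 25.38
bed 1928 mean [0.6139 0.2975 0.0302] z [0.0278 0.0301 0.0325] rect [614.6 298. ] [104.5 123.6] 23.73
stop 178 mean [0.6663 0.3207 0.038 ] z [0.0356 0.038  0.0407] rect [666.2 320.9] [ 10.7 124. ] 23.86
sockrim 256 mean [0.5923 0.0164 0.0782] z [0.076  0.0783 0.0806] rect [591.7  16.1] [62.3 61.4] 1.17
circ (592.4677734375, 16.663972854614258) 32.41667938232422
foot 671 mean [0.5878 0.0144 0.0106] z [0.0082 0.0105 0.0131] rect [593.   16.6] [107.4 108.8] 47.0
circ (592.8893432617188, 16.94305992126465) 55.26632308959961
red 359 mean [ 0.5187 -0.2196  0.1248] z [0.0852 0.1254 0.1489] rect [ 518.8 -225.1] [74.7 49.2] 60.55
base 805 mean [ 0.5278 -0.2052  0.0092] z [0.0073 0.0092 0.0115] rect [ 519.7 -222.7] [ 90.3 149.3] 81.14
orange 1 mean [ 0.513  -0.2603  0.0822] z [0.0822 0.0822 0.0822] rect [ 513.  -260.3] [0. 0.] 0.0
side
tile 1347 mean [0.5036 0.2529 0.0454] z [0.0435 0.0455 0
[... 346 characters left out ...]
.73
sockrim 145 mean [0.594  0.0205 0.0787] z [0.0761 0.0787 0.0812] rect [593.3  20.3] [62.9 61.6] 23.35
circ (593.9551391601562, 18.8099422454834) 33.33671188354492
foot 300 mean [0.6048 0.0236 0.0112] z [0.0086 0.0113 0.0134] rect [623.2 -28.3] [104.  221.8] 31.44
circ (634.71484375, -22.279911041259766) 113.4897689819336
red 158 mean [ 0.5233 -0.2091  0.1237] z [0.1029 0.1237 0.1449] rect [ 522.8 -211.6] [48.1 24. ] 0.7
base 530 mean [ 0.5287 -0.2138  0.0094] z [0.0074 0.0094 0.0117] rect [ 556.9 -238.1] [127.5 245.3] 62.85<stdin>:7: RuntimeWarning: Mean of empty slice.
  ret = um.true_divide(
Traceback (most recent call last):
IndexError: index -1 is out of bounds for axis 0 with size 0
```

```bash
python3 - <<'E'
from h import *
a=cv2.imread('pics/top0.png')
x=cv2.resize(a[165:250,305:385],None,fx=5,fy=5,interpolation=cv2.INTER_CUBIC)
y=cv2.resize(a[130:245,95:190],None,fx=4,fy=3.7,interpolation=cv2.INTER_CUBIC)
cv2.imwrite('pics/c1.png',np.hstack([x,y[:425] if y.shape[0]>=425 else cv2.resize(y,(380,425))]))
E
```

```text
(no output)
```

View pics/c1.png

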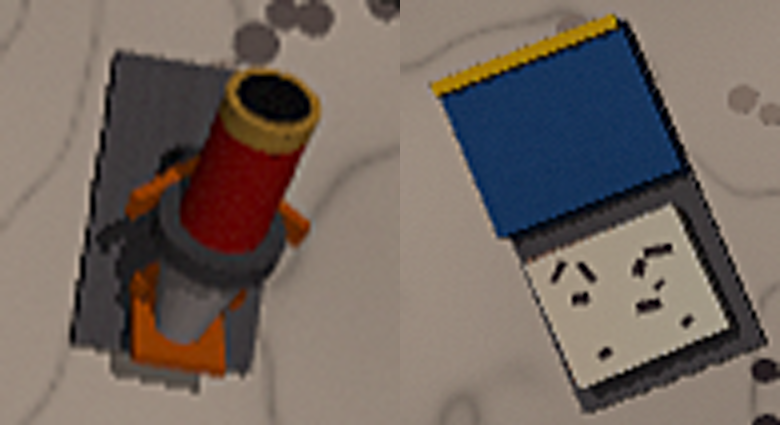

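```bash
cat >> h.py <<'E'
from scipy.spatial.transform import Rotation as Ro
def rel(target, R=None, rotto=None):
    """print tool-frame shift (units of 25mm) to target position; turn units of 180deg"""
    o=bot.get_obs(); T=Ro.from_quat(o['tool_rot'])
    s=T.inv().apply(np.array(target)-o['eef_pos'])/.025
    print('eef',o['eef_pos'].round(4),'tool axes',T.as_matrix().round(3).tolist(),'t',o['clock'])
    print('shift units',s.round(3),'mm',(s*25).round(1))
    if rotto is not None: print('turn units',((T.inv()*rotto).as_rotvec()/np.pi).round(4))
yaw=np.radians(23.75); SX=np.array([np.cos(yaw),np.sin(yaw),0]); SY=np.array([-SX[1],SX[0],0])
S0=np.array([.5601,.2759,0])
def st(x,y,z): return S0+SX*x/1000+SY*y/1000+np.array([0,0,z/1000])
E
python3 - <<'E'
from h import *
rel(st(-131,-2,150),rotto=Ro.from_matrix(np.c_[-SY,-SX,[0,0,-1]]))
E
```

```text
eef [ 0.2045 -0.4557  0.2305] tool axes [[0.409, -0.912, -0.001], [-0.912, -0.409, 0.002], [-0.002, 0.0, -1.0]] t 0.1
shift units [-20.828 -19.718   3.259] mm [-520.7 -492.9   81.5]
turn units [0.     0.0006 0.0023]
```

```bash
python3 -m inch '[[-1,-0.947,0,0,0,0,0],[-1,-0.947,0,0,0,0,0],[-1,-0.947,0,0,0,0,0],[-1,-0.947,0,0,0,0,0],[-1,-0.947,0,0,0,0,0],[-1,-0.947,0,0,0,0,0],[-1,-0.947,0,0,0,0,0],[-1,-0.947,0,0,0,0,0]]' && python3 -m inch '[[-1,-0.947,0,0,0,0,0],[-1,-0.947,0,0,0,0,0],[-1,-0.947,0,0,0,0,0],[-1,-0.947,0,0,0,0,0],[-1,-0.947,0,0,0,0,0],[-1,-0.947,0,0,0,0,0],[-1,-0.947,0,0,0,0,0],[-1,-0.947,0,0,0,0,0]]' && python3 -m inch '[[-1,-0.947,0,0,0,0,0],[-1,-0.947,0,0,0,0,0],[-1,-0.947,0,0,0,0,0],[-1,-0.947,0.2,0,0,0.0023,0],[-0.82,-0.78,1,0,0,0,0],[0,0,1,0,0,0,0],[0,0,1,0,0,0,0],[0,0,0,0,0,0,0]]'
python3 - <<'E'
from h import *
rel(st(-131,-2,36.5),rotto=Ro.from_matrix(np.c_[-SY,-SX,[0,0,-1]]))
o=bot.get_obs();print(o['grip_width'],o['ft_force'],o['joint_pos'])
snap('top','top1');snap('side','side1')
E
```

```text
clock: 0.9
eef_pos: [0.2955, -0.1947, 0.2311]
tool_rot: [0.839, -0.544, -0.0, -0.0]
ft_force: [1.7, -0.7, -0.4]
grip_width: 0.0428
clock: 1.7
eef_pos: [0.3865, 0.0653, 0.2311]
tool_rot: [0.84, -0.543, -0.0, 0.0]
ft_force: [-0.8, -0.4, 0.1]
grip_width: 0.0429
clock: 2.5
eef_pos: [0.4437, 0.2082, 0.1475]
tool_rot: [0.842, -0.539, -0.007, 0.001]
ft_force: [-0.8, 0.3, -0.2]
grip_width: 0.0426
eef [0.4437 0.2082 0.1475] tool axes [[0.419, -0.908, -0.012], [-0.908, -0.419, 0.006], [-0.01, 0.009, -1.0]] t 2.5
shift units [-0.476 -0.163  4.443] mm [-11.9  -4.1 111.1]
turn units [0.0029 0.0033 0.0058]
0.04257923015003963 [-0.79592139  0.32949607 -0.16361677] [ 0.43231649  0.28211813 -0.16538396  1.13217214  0.01029497  3.14111764]
```

View pics/side1.png

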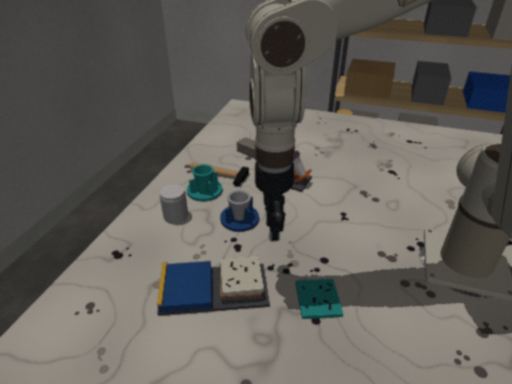

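The wrist ran into joint 6's upper limit. I'll turn half round (same grasp) to bring j6 near 0.

```bash
python3 -m inch '[[0,0,0,0,0,-0.0475,0],[0,0,0,0,0,-0.0475,0],[0,0,0,0,0,-0.0475,0],[0,0,0,0,0,-0.0475,0],[0,0,0,0,0,-0.0475,0],[0,0,0,0,0,-0.0475,0],[0,0,0,0,0,-0.0475,0],[0,0,0,0,0,-0.0475,0]]' && python3 -m inch '[[0,0,0,0,0,-0.0475,0],[0,0,0,0,0,-0.0475,0],[0,0,0,0,0,-0.0475,0],[0,0,0,0,0,-0.0475,0],[0,0,0,0,0,-0.0475,0],[0,0,0,0,0,-0.0475,0],[0,0,0,0,0,-0.0475,0],[0,0,0,0,0,-0.0475,0]]' && python3 -m inch '[[0,0,0,0,0,-0.0475,0],[0,0,0,0,0,-0.0475,0],[0,0,0,0,0,-0.0475,0],[0,0,0,0,0,-0.0475,0],[0,0,0,0,0,-0.045,0],[0,0,0,0,0,0,0],[0,0,0,0,0,0,0],[0,0,0,0,0,0,0]]'
python3 - <<'E'
from h import *
rel(st(-131,-2,36.5),rotto=Ro.from_matrix(np.c_[SY,SX,[0,0,-1]]))
o=bot.get_obs();print(o['grip_width'],o['ft_force'],o['joint_pos'])
E
```

```text
clock: 3.4
eef_pos: [0.4479, 0.2096, 0.1536]
tool_rot: [1.0, 0.031, -0.0, -0.006]
ft_force: [0.0, -0.5, 0.1]
grip_width: 0.0429
clock: 4.2
eef_pos: [0.4479, 0.2096, 0.1536]
tool_rot: [0.81, 0.587, 0.003, -0.005]
ft_force: [0.0, 0.1, -0.0]
grip_width: 0.0425
clock: 5.0
eef_pos: [0.4471, 0.2094, 0.1522]
tool_rot: [0.546, 0.837, 0.003, -0.004]
ft_force: [0.5, 0.4, -0.4]
grip_width: 0.0425
eef [0.4471 0.2094 0.1522] tool axes [[-0.403, 0.915, -0.003], [0.915, 0.403, 0.01], [0.01, 0.001, -1.0]] t 5.0
shift units [ 0.485 -0.036  4.631] mm [ 12.1  -0.9 115.8]
turn units [ 0.0004 -0.0033  0.    ]
0.0425498607354354 [ 0.53618109  0.42958434 -0.35332476] [ 0.43170691  0.27719057 -0.15906723  1.13315877  0.01034035  0.017195  ]
```

```bash
python3 -m inch '[[0.485,0,0,0,-0.0033,0,0],[0,0,0.9,0,0,0,0],[0,0,0.9,0,0,0,0],[0,0,0.8,0,0,0,0],[0,0,0.8,0,0,0,0],[0,0,0.6,0,0,0,0],[0,0,0.4,0,0,0,0],[0,0,0.1,0,0,0,0]]'
python3 - <<'E'
from h import *
rel(st(-131,-2,36.5),rotto=Ro.from_matrix(np.c_[SY,SX,[0,0,-1]]))
p,d=snap('side','side2');snap('top','top2')
cv2.imwrite('pics/c2.png',cv2.resize(p[180:330,140:340],None,fx=4,fy=4,interpolation=cv2.INTER_CUBIC))
E
```

```text
clock: 5.8
eef_pos: [0.4411, 0.2201, 0.038]
tool_rot: [0.546, 0.838, -0.001, -0.001]
ft_force: [-0.3, -1.4, -0.9]
grip_width: 0.0423
eef [0.4411 0.2201 0.038 ] tool axes [[-0.404, 0.915, -0.002], [0.915, 0.404, -0.001], [-0.0, -0.002, -1.0]] t 5.8
shift units [0.047 0.018 0.061] mm [1.2 0.5 1.5]
turn units [-0.0007  0.      0.0004]
```

View pics/c2.png

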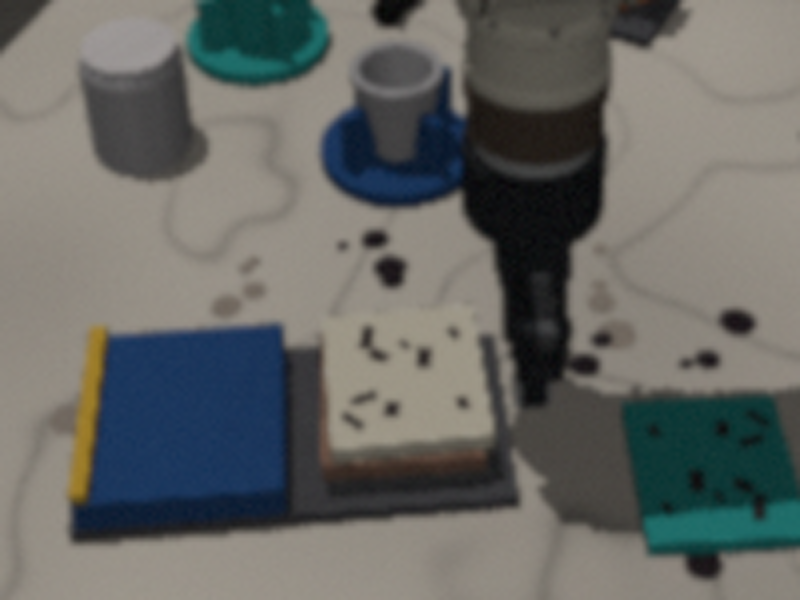

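```bash
python3 - <<'E'
from h import *
d=np.load('pics/side2.npy');W=pts('side',d)
for v in range(266,286,1):
    print(v,[tuple((W[v,u]*1000).round(0)) for u in (268,271,273,275)])
T=W[200:300,225:300].reshape(-1,3)
m=(np.linalg.norm(T[:,:2]-[.441,.220],axis=1)<.05)&(T[:,2]>.02)&(T[:,2]<.06)
s=(T[m]-S0)@np.c_[SX,SY]; print((s.min(0)*1e3),(s.max(0)*1e3),np.sort(T[m,2])[:20])
E
```

```text
266 [(np.float64(439.0), np.float64(255.0), np.float64(94.0)), (np.float64(424.0), np.float64(286.0), np.float64(130.0)), (np.float64(420.0), np.float64(284.0), np.float64(130.0)), (np.float64(417.0), np.float64(280.0), np.float64(127.0))]
267 [(np.float64(438.0), np.float64(257.0), np.float64(93.0)), (np.float64(425.0), np.float64(284.0), np.float64(126.0)), (np.float64(421.0), np.float64(281.0), np.float64(124.0)), (np.float64(419.0), np.float64(273.0), np.float64(117.0))]
268 [(np.float64(439.0), np.float64(256.0), np.float64(89.0)), (np.float64(425.0), np.float64(281.0), np.float64(119.0)), (np.float64(421.0), np.float64(280.0), np.float64(120.0)), (np.float64(418.0), np.float64(277.0), np.float64(118.0))]
269 [(np.float64(439.0), np.float64(255.0), np.float64(85.0)), (np.float64(426.0), np.float64(280.0), np.float64(115.0)), (np.float64(422.0), np.float64(278.0), np.float64(115.0)), (np.float64(418.0), np.float64(277.0), np.float64(115.0))]
270 [(np.float64(438.0), np.float64(258.0), np.float64(85.0)), (np.float64(426.0), np.float64(279.0), np.float64(112.0)), (np.float64(422.0)
[... 3236 characters left out ...]
-2.0)), (np.float64(440.0), np.float64(221.0), np.float64(-1.0)), (np.float64(436.0), np.float64(219.0), np.float64(-2.0)), (np.float64(431.0), np.float64(219.0), np.float64(0.0))]
285 [(np.float64(446.0), np.float64(225.0), np.float64(-2.0)), (np.float64(439.0), np.float64(223.0), np.float64(-1.0)), (np.float64(435.0), np.float64(222.0), np.float64(-1.0)), (np.float64(431.0), np.float64(219.0), np.float64(-3.0))]
[-141.42529905  -44.21026978] [-82.29257767  39.20978605] [0.03962428 0.04009119 0.04048582 0.04102121 0.04130067 0.04148877
 0.04216356 0.04242917 0.04277127 0.04315147 0.04315594 0.04317861
 0.04327603 0.04334194 0.04345643 0.04351297 0.04355281 0.04360037
 0.04366002 0.04377208]
```

Fingertips measure about 2–3 mm above the TCP, so I go 2.5 mm lower and push.

```bash
python3 -m inch '[[0.04,0.1,0.1,0,0,0.0004,0],[0,0.2,0,0,0,0,0],[0,0.25,0,0,0,0,0],[0,0.25,0,0,0,0,0],[0,0.25,0,0,0,0,0],[0,0.25,0,0,0,0,0],[0,0.25,0,0,0,0,0],[0,0.2,0,0,0,0,0]]'
python3 - <<'E'
from h import *
rel(st(10,-2,35.5),rotto=Ro.from_matrix(np.c_[SY,SX,[0,0,-1]]))
p,d=snap('side','side3')
cv2.imwrite('pics/c3.png',cv2.resize(p[180:330,140:340],None,fx=4,fy=4,interpolation=cv2.INTER_CUBIC))
E
```

```text
clock: 6.7
eef_pos: [0.4819, 0.2391, 0.0364]
tool_rot: [0.546, 0.838, -0.0, -0.0]
ft_force: [-3.0, -1.7, 3.5]
grip_width: 0.0429
eef [0.4819 0.2391 0.0364] tool axes [[-0.403, 0.915, -0.0], [0.915, 0.403, -0.0], [-0.0, -0.0, -1.0]] t 6.7
shift units [3.000e-03 3.855e+00 3.700e-02] mm [ 0.1 96.4  0.9]
turn units [-0.      0.      0.0002]
```

View pics/c3.png

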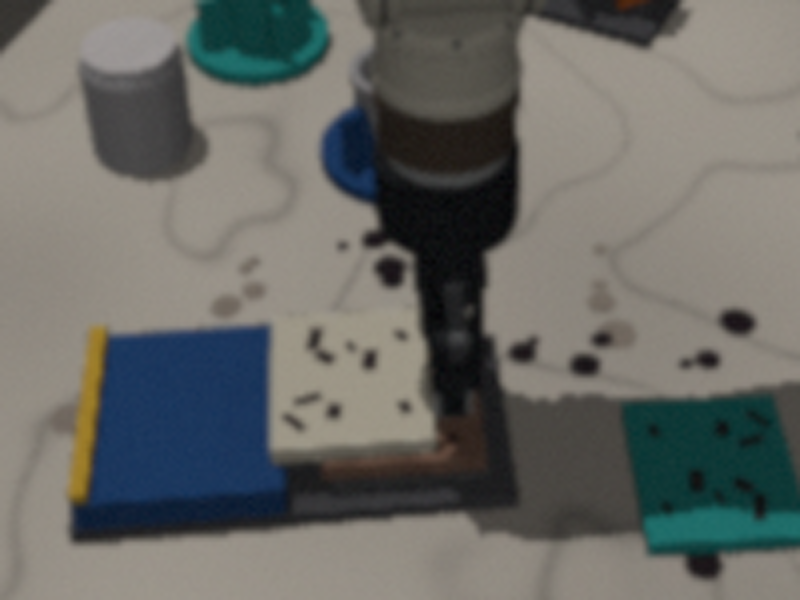

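```bash
python3 -m inch '[[0,0.15,-0.03,0,0,0,0],[0,0.3,0,0,0,0,0],[0,0.3,0,0,0,0,0],[0,0.4,0,0,0,0,0],[0,0.4,0,0,0,0,0],[0,0.4,0,0,0,0,0],[0,0.4,0,0,0,0,0],[0,0.25,0,0,0,0,0]]'
python3 - <<'E'
from h import *
rel(st(10,-2,35.5),rotto=Ro.from_matrix(np.c_[SY,SX,[0,0,-1]]))
p,d=snap('side','side4')
cv2.imwrite('pics/c4.png',cv2.resize(p[180:330,140:340],None,fx=4,fy=4,interpolation=cv2.INTER_CUBIC))
E
```

```text
clock: 7.55
eef_pos: [0.5422, 0.2658, 0.0371]
tool_rot: [0.546, 0.838, 0.0, 0.0]
ft_force: [-1.9, -1.0, 0.8]
grip_width: 0.0427
eef [0.5422 0.2658 0.0371] tool axes [[-0.403, 0.915, 0.001], [0.915, 0.403, 0.0], [-0.0, 0.001, -1.0]] t 7.55
shift units [1.00e-03 1.22e+00 6.60e-02] mm [ 0.  30.5  1.6]
turn units [0.0002 0.     0.0003]
```

View pics/c4.png

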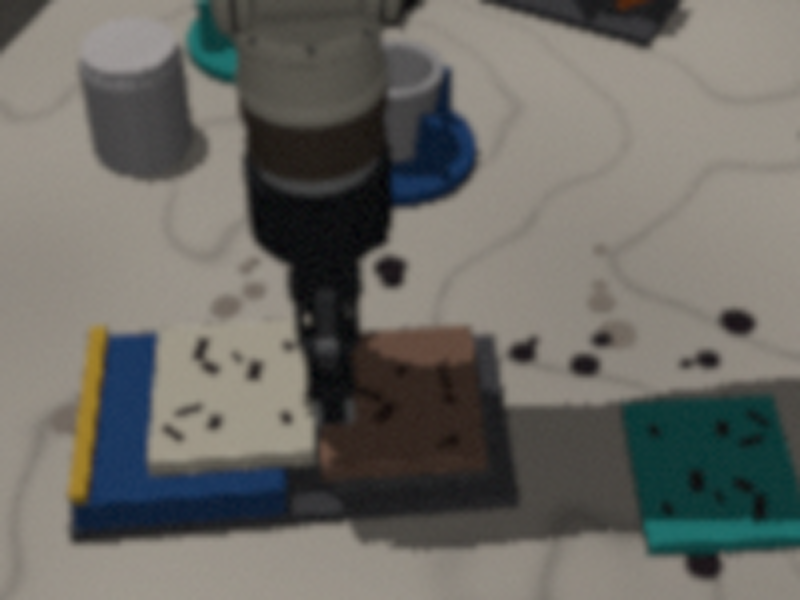

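```bash
python3 -m inch '[[0,0.12,0,0,0,0,0],[0,0.2,0,0,0,0,0],[0,0.2,0,0,0,0,0],[0,0.2,0,0,0,0,0],[0,0.18,0,0,0,0,0],[0,0.08,0,0,0,0,0],[0,0.05,0,0,0,0,0],[0,0,0,0,0,0,0]]'
python3 - <<'E'
from h import *
rel(st(10,-2,35.5),rotto=Ro.from_matrix(np.c_[SY,SX,[0,0,-1]]))
p,d=snap('side','side5');W=pts('side',d)
cv2.imwrite('pics/c5.png',cv2.resize(p[180:330,140:340],None,fx=4,fy=4,interpolation=cv2.INTER_CUBIC))
E
```

```text
clock: 8.4
eef_pos: [0.5645, 0.2756, 0.0372]
tool_rot: [0.546, 0.838, -0.0, 0.0]
ft_force: [-1.0, -0.3, -0.4]
grip_width: 0.0431
eef [0.5645 0.2756 0.0372] tool axes [[-0.403, 0.915, 0.0], [0.915, 0.403, -0.0], [-0.0, 0.0, -1.0]] t 8.4
shift units [0.001 0.241 0.067] mm [0.  6.  1.7]
turn units [0.     0.     0.0003]
```

View pics/c5.png

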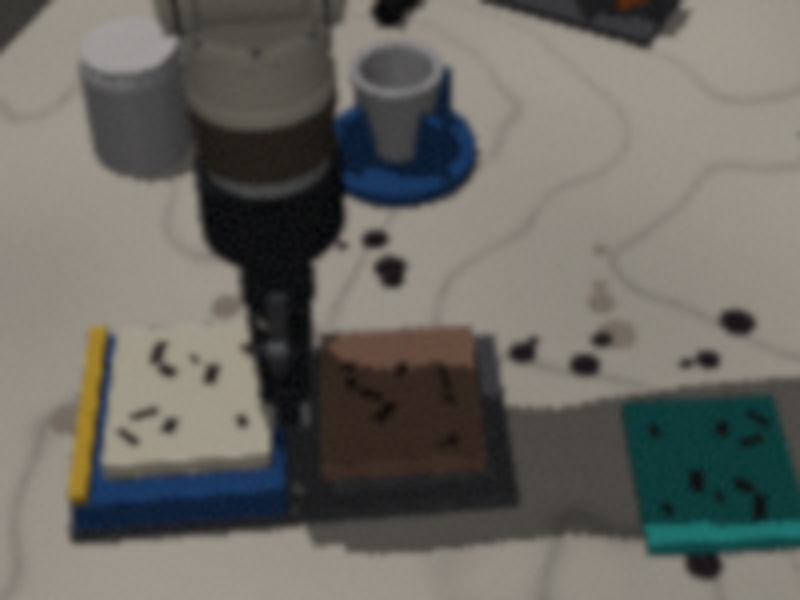

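```bash
python3 -m inch '[[0,0.04,0.05,0,0,0,0],[0,0.04,0,0,0,0,0],[0,0.04,0,0,0,0,0],[0,0.04,0,0,0,0,0],[0,0.04,0,0,0,0,0],[0,0.03,0,0,0,0,0],[0,0,0,0,0,0,0],[0,0,0,0,0,0,0]]'
```

```text
clock: 9.25
eef_pos: [0.5699, 0.278, 0.0359]
tool_rot: [0.546, 0.838, 0.0, 0.0]
ft_force: [-1.2, -0.6, 0.4]
grip_width: 0.0427
```

```bash
python3 -m inch '[[0,0.04,0,0,0,0,0],[0,0.04,0,0,0,0,0],[0,0.03,0,0,0,0,0],[0,0,0,0,0,0,0],[0,0,0,0,0,0,0],[0,0,0,0,0,0,0],[0,0,0,0,0,0,0],[0,0,0,0,0,0,0]]'
python3 - <<'E'
from h import *
rel(st(10,-2,35.5))
p,d=snap('side','side6');W=pts('side',d)
cv2.imwrite('pics/c6.png',cv2.resize(p[230:330,140:240],None,fx=6,fy=6,interpolation=cv2.INTER_CUBIC))
E
```

```text
clock: 10.05
eef_pos: [0.5711, 0.2785, 0.0359]
tool_rot: [0.546, 0.838, -0.001, -0.001]
ft_force: [-4.9, -1.8, 3.0]
grip_width: 0.0429
eef [0.5711 0.2785 0.0359] tool axes [[-0.404, 0.915, -0.002], [0.915, 0.404, -0.001], [-0.0, -0.002, -1.0]] t 10.05
shift units [ 0.002 -0.046  0.015] mm [ 0.1 -1.1  0.4]
```

View pics/c6.png

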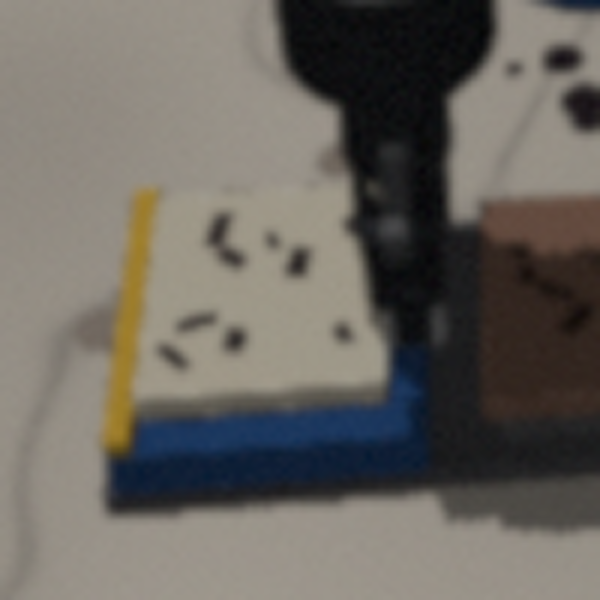

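```bash
python3 -m inch '[[0,0.04,0,0,0,0,0],[0,0.04,0,0,0,0,0],[0,0.04,0,0,0,0,0],[0,0,0,0,0,0,0],[0,0,0,0,0,0,0],[0,0,0,0,0,0,0],[0,0,0,0,0,0,0],[0,0,0,0,0,0,0]]'
```

```text
clock: 10.9
eef_pos: [0.5712, 0.2786, 0.0358]
tool_rot: [0.546, 0.838, -0.003, -0.002]
ft_force: [-10.5, -4.8, 8.6]
grip_width: 0.0427
```

```bash
python3 -m inch '[[0,-0.2,0,0,0,0,0],[0,-0.3,0,0,0,0,0],[0,-0.2,-0.2,0,0,0,0],[0,0,-0.7,0,0,0,0],[0,0,-1,0,0,0,0],[0,0,-1,0,0,0,0],[0,0,-1,0,0,0,0],[0,0,-1,0,0,0,0]]'
python3 - <<'E'
from h import *
from scipy.optimize import least_squares
p=cv2.imread('pics/top0.png');d=np.load('pics/top0.npy');q=cv2.imread('pics/side0.png');ds=np.load('pics/side0.npy')
out={}
for nm,im,dd,(u0,u1,v0,v1),zo in(('top',p,d,(315,375,170,245),.0017),('side',q,ds,(255,320,130,195),.0006)):
    X=pts(nm,dd); r=im[...,2].astype(int);g=im[...,1].astype(int);b=im[...,0].astype(int)
    m=np.zeros(r.shape,bool); m[v0:v1,u0:u1]=True
    m&=(r>70)&(r>2.5*g)&(X[...,2]>.07)
    m=cv2.erode(m.astype(np.uint8),np.ones((3,3)))>0
    P=X[m]+[0,0,zo]
    yw=[]
    def ax(th,ps): return np.array([np.sin(th)*np.cos(ps),np.sin(th)*np.sin(ps),np.cos(th)])
    def f(v,fix):
        a=ax(np.radians(40) if fix else v[3],v[2]); c=np.array([v[0],v[1],.12])
        w=P-c; return np.linalg.norm(w-np.outer(w@a,a),axis=1)-.020
    for fix in(True,False):
        s=least_squares(f,[.53,-.22,-.15]+([] if fix else [.7]),args=(fix,),loss='soft_l1',f_scale=.002)
        print(nm,len(P),s.x.round(4),np.degrees(s.x[2:]).round(1),'rms',np.sqrt(np.mean(f(s.x,fix)**2)).round(4))
# base
for nm,dd,(u0,u1,v0,v1) in(('top',d,(310,375,165,250)),('side',ds,(250,325,150,200))):
    X=pts(nm,dd);m=np.zeros(dd.shape,np.uint8);z=X[...,2]
    m[v0:v1,u0:u1]=((z>.006)&(z<.013))[v0:v1,u0:u1]
    n,l,s,c=cv2.connectedComponentsWithStats(m); k=1+np.argmax(s[1:,4])
    P=X[l==k];r=cv2.minAreaRect((P[:,:2]*1000).astype(np.float32));print(nm,len(P),r)
snap('top','top7');snap('side','side7')
E
```

```text
clock: 11.7
eef_pos: [0.5592, 0.2733, 0.1601]
tool_rot: [0.546, 0.838, 0.001, 0.0]
ft_force: [0.7, -0.1, 0.4]
grip_width: 0.0423
top 228 [ 0.5322 -0.2247 -0.1629] [-9.3] rms 0.0009
top 228 [ 0.5322 -0.2247 -0.1638  0.6974] [-9.4 40. ] rms 0.0009
side 91 [ 0.5366 -0.223  -0.1783] [-10.2] rms 0.0022
side 91 [ 0.5366 -0.223  -0.165   0.7068] [-9.5 40.5] rms 0.0022
top 800 ((522.0310668945312, -207.59796142578125), (61.0382080078125, 149.71218872070312), 80.27293395996094)
side 555 ((522.5171508789062, -219.44482421875), (95.17073822021484, 151.61962890625), 80.54763793945312)
```

```bash
python3 - <<'E'
from h import *
p=cv2.imread('pics/top0.png');d=np.load('pics/top0.npy');q=cv2.imread('pics/side0.png');ds=np.load('pics/side0.npy')
ps=np.radians(-9.4);th=np.radians(40);a=np.array([np.sin(th)*np.cos(ps),np.sin(th)*np.sin(ps),np.cos(th)]);c=np.array([.5328,-.2243,.12])
for nm,dd,im,(u0,u1,v0,v1),zo in(('top',d,p,(315,375,165,245),.0017),('side',ds,q,(255,320,125,195),.0006)):
    X=pts(nm,dd)+[0,0,zo]; w=X-c; t=w@a; rad=np.linalg.norm(w-t[...,None]*a,axis=-1)
    m=np.zeros(dd.shape,bool);m[v0:v1,u0:u1]=True
    m&=(X[...,2]>.02)
    k=m&(rad<.024)&(rad>.012)
    print(nm,'max t',np.sort(t[k])[-12:].round(4))
    for lo in np.arange(-.12,.06,.006):
        kk=m&(t>=lo)&(t<lo+.006)&(rad<.04); 
        if kk.sum(): print(round(lo,3),kk.sum(),np.percentile(rad[kk],[50,90]).round(4),im[kk].mean(0).round())
E
```

```text
top max t [0.0421 0.0421 0.0421 0.0421 0.0422 0.0422 0.0423 0.0424 0.0424 0.0426
 0.0427 0.043 ]
-0.12 14 [0.0263 0.0316] [ 40.  59. 102.]
-0.114 163 [0.0212 0.0282] [  6.  53. 125.]
-0.108 22 [0.0145 0.025 ] [ 41.  66. 105.]
-0.102 14 [0.0146 0.0153] [75. 76. 83.]
-0.096 30 [0.0166 0.0234] [44. 57. 81.]
-0.09 35 [0.0181 0.0248] [35. 52. 82.]
-0.084 21 [0.0178 0.0193] [68. 72. 82.]
-0.078 20 [0.0189 0.0202] [72. 73. 79.]
-0.072 22 [0.0202 0.0214] [72. 73. 80.]
-0.066 22 [0.0212 0.0224] [60. 61. 67.]
-0.06 11 [0.0222 0.0231] [59. 61. 67.]
-0.054 16 [0.0293 0.0341] [38. 41. 50.]
-0.048 63 [0.0304 0.0362] [26. 33. 47.]
-0.042 153 [0.0295 0.0356] [29. 39. 58.]
-0.036 142 [0.0255 0.0331] [30. 37. 64.]
-0.03 34 [0.0202 0.0212] [ 4.  5. 83.]
-0.024 34 [0.0202 0.0214] [ 4.  6. 84.]
-0.018 39 [0.0202 0.0211] [ 3.  5. 81.]
-0.012 39 [0.02   0.0209] [ 5.  6. 84.]
-0.006 37 [0.0203 0.0212] [ 5.  7. 83.]
0.0 35 [0.0203 0.0214] [ 5.  7. 83.]
0.006 38 [0.0203 0.0214] [ 5.  7. 83.]
0.012 42 [0.0199 0.0212] [ 3.  5. 83.]
0.018 38 [0.0201 0.0213] [ 4.  6. 82.]
0.024 39 [0.0202 0.0213] [ 9. 17. 82.]
0.
[... 616 characters left out ...]
 27 [0.0223 0.0238] [77. 78. 80.]
-0.054 17 [0.0233 0.0267] [61. 62. 63.]
-0.048 42 [0.0294 0.0348] [41. 41. 46.]
-0.042 34 [0.0287 0.0323] [39. 40. 48.]
-0.036 54 [0.0239 0.034 ] [33. 36. 74.]
-0.03 23 [0.0203 0.023 ] [18. 20. 86.]
-0.024 22 [0.0201 0.0229] [20. 22. 86.]
-0.018 26 [0.0202 0.0223] [21. 23. 87.]
-0.012 25 [0.0188 0.0232] [23. 25. 87.]
-0.006 25 [0.0199 0.0221] [23. 25. 89.]
0.0 20 [0.0206 0.0225] [19. 22. 85.]
0.006 26 [0.0205 0.0228] [25. 28. 88.]
0.012 26 [0.0191 0.0228] [22. 25. 88.]
0.018 26 [0.0207 0.023 ] [25. 29. 89.]
0.024 25 [0.0198 0.0232] [30. 49. 92.]
0.03 27 [0.0197 0.0223] [43. 76. 97.]
0.036 32 [0.0196 0.0235] [56. 80. 94.]
0.042 6 [0.0111 0.0143] [79. 89. 96.]
```

```bash
python3 - <<'E'
from h import *
p=cv2.imread('pics/top7.png');q=cv2.imread('pics/side7.png')
cv2.imwrite('pics/c7.png',np.hstack([cv2.resize(p[130:245,95:190],(380,460)),cv2.resize(q[240:330,150:280],None,fx=3,fy=5.112)[:460]]))
X=pts('side',np.load('pics/side7.npy'));z=X[...,2]
m=(abs(z-.044)<.0025);o=np.zeros_like(m);o[250:312,155:222]=m[250:312,155:222]
P=X[o];s=(P-S0)@np.c_[SX,SY]*1000;print(len(P),cv2.minAreaRect(s.astype(np.float32)))
A=np.c_[s,np.ones(len(s))];print(np.linalg.lstsq(A,P[:,2]*1000,rcond=None)[0])
E
```

```text
1307 ((70.92255401611328, -4.367305755615234), (106.47083282470703, 98.04591369628906), 88.55521392822266)
[ 2.00986478e-04 -3.57255552e-05  4.36200667e+01]
```

View pics/c7.png

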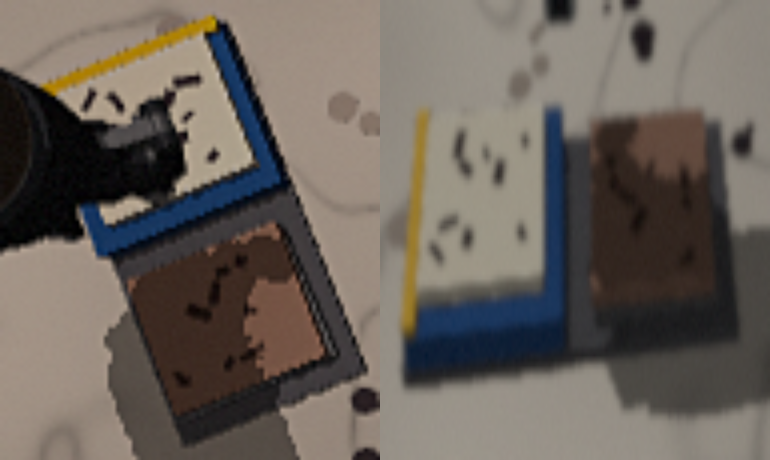

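Tile is flat (slope ~0), square and against the stop, and the brown tile is unmoved. Bit fit: axis 40°, yaw −9.4°, bit_barrel ≈ (0.531, −0.224, 0.117). Next I raise, turn and open.

```bash
python3 -m inch '[[0,0,-0.7,0,0,0.046,-1],[0,0,-0.8,0,0,0.046,-1],[0,0,-0.8,0,0,0.046,-1],[0,0,-0.6,0,0,0.046,-1],[0,0,0,0,0,0,-1],[0,0,0,0,0,0,-1],[0,0,0,0,0,0,-1],[0,0,0,0,0,0,-1]]'
cat >> h.py <<'E'
ps=np.radians(-9.4);RX=np.array([np.cos(ps),np.sin(ps),0]);RY=np.array([-RX[1],RX[0],0])
B=np.array([.5306,-.2239,.1173])
RV=Ro.from_matrix(np.c_[RY,RX,[0,0,-1]])
E
python3 - <<'E'
from h import *
rel([B[0],B[1],.23],rotto=RV); print(bot.get_obs()['joint_pos'])
E
```

```text
clock: 12.6
eef_pos: [0.5583, 0.2729, 0.2294]
tool_rot: [0.762, 0.648, -0.001, -0.0]
ft_force: [-0.2, -0.2, 0.6]
grip_width: 0.0856
eef [0.5583 0.2729 0.2294] tool axes [[0.161, 0.987, -0.002], [0.987, -0.161, -0.001], [-0.002, -0.002, -1.0]] t 12.6
shift units [-1.9792e+01  2.0990e+00  4.0000e-03] mm [-4.948e+02  5.250e+01  1.000e-01]
turn units [-0.0007  0.0005  0.0008]
[ 4.54635450e-01  4.92411215e-01  3.66904667e-01  1.44794821e+00
 -1.10242058e-05  6.16058065e-01]
```

```bash
python3 -m inch '[[-1,0.105,0,0,0,0,-1],[-1,0.105,0,0,0,0,-1],[-1,0.105,0,0,0,0,-1],[-1,0.105,0,0,0,0,-1],[-1,0.105,0,0,0,0,-1],[-1,0.105,0,0,0,0,-1],[-1,0.105,0,0,0,0,-1],[-1,0.105,0,0,0,0,-1]]' && python3 -m inch '[[-1,0.105,0,0,0,0,-1],[-1,0.105,0,0,0,0,-1],[-1,0.105,0,0,0,0,-1],[-1,0.105,0,0,0,0,-1],[-1,0.105,0,0,0,0,-1],[-1,0.105,0,0,0,0,-1],[-1,0.105,0,0,0,0,-1],[-1,0.105,0,0,0,0,-1]]' && python3 -m inch '[[-1,0.105,0,0,0,0,-1],[-1,0.105,0,0,0,0,-1],[-1,0.105,0,0,0,0,-1],[-0.79,0.105,0,0,0,0.0008,-1],[0,0,0,0,0,0,-1],[0,0,0,0,0,0,-1],[0,0,0,0,0,0,-1],[0,0,0,0,0,0,-1]]'
python3 - <<'E'
from h import *
rel([B[0],B[1],.1005],rotto=RV); print(bot.get_obs()['joint_pos'])
snap('top','top8');snap('side','side8')
E
```

```text
clock: 13.4
eef_pos: [0.5467, 0.0714, 0.2302]
tool_rot: [0.762, 0.648, -0.001, -0.0]
ft_force: [0.5, -0.3, -0.2]
grip_width: 0.0859
clock: 14.2
eef_pos: [0.5351, -0.1293, 0.2302]
tool_rot: [0.762, 0.648, -0.0, -0.001]
ft_force: [-0.5, 0.7, -1.0]
grip_width: 0.0854
clock: 15.0
eef_pos: [0.5306, -0.2225, 0.2309]
tool_rot: [0.763, 0.647, -0.0, -0.0]
ft_force: [-0.5, 0.1, -0.4]
grip_width: 0.0857
eef [ 0.5306 -0.2225  0.2309] tool axes [[0.163, 0.987, -0.0], [0.987, -0.163, 0.0], [0.0, -0.0, -1.0]] t 15.0
shift units [-0.054  0.01   5.217] mm [ -1.4   0.2 130.4]
turn units [-0.0001 -0.0001  0.0001]
[-3.97142037e-01  3.92869249e-01  2.17023917e-01  1.39544262e+00
  4.96334500e-05 -2.33492100e-01]
```

View pics/side8.png

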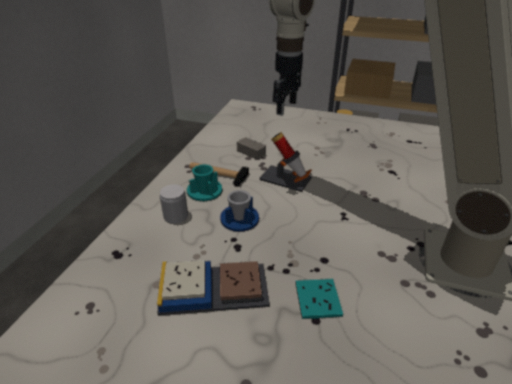

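View pics/top8.png

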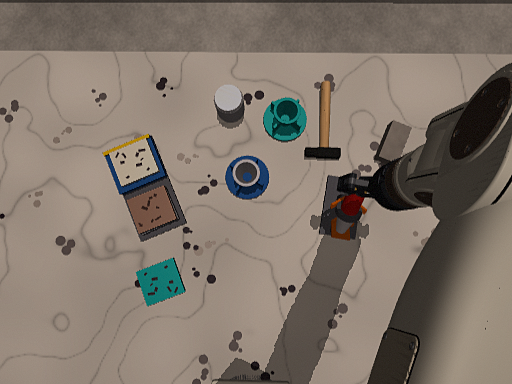

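The fingers are above the barrel at top px (350,188), and the tile sits against the stop at (135,163). Descending.

```bash
python3 -m inch '[[-0.054,0.01,0.7,0,0,0,-1],[0,0,1,0,0,0,-1],[0,0,1,0,0,0,-1],[0,0,0.9,0,0,0,-1],[0,0,0.8,0,0,0,-1],[0,0,0.5,0,0,0,-1],[0,0,0.3,0,0,0,-1],[0,0,0,0,0,0,-1]]'
python3 - <<'E'
from h import *
rel([B[0],B[1],.1005],rotto=RV); print(bot.get_obs()['ft_force'])
p,d=snap('top','top9');q,_=snap('side','side9')
cv2.imwrite('pics/c9.png',np.hstack([cv2.resize(p[160:260,305:405],(400,400)),cv2.resize(q[110:210,235:335],(400,400))]))
E
```

```text
clock: 15.9
eef_pos: [0.5302, -0.2246, 0.1003]
tool_rot: [0.763, 0.647, -0.0, -0.001]
ft_force: [-0.4, -0.3, 0.1]
grip_width: 0.0851
eef [ 0.5302 -0.2246  0.1003] tool axes [[0.164, 0.986, -0.002], [0.986, -0.164, 0.0], [0.0, -0.002, -1.0]] t 15.9
shift units [ 0.029  0.011 -0.008] mm [ 0.7  0.3 -0.2]
turn units [-0.0005 -0.0001 -0.0002]
[-0.39624235 -0.28589128  0.11020183]
```

View pics/c9.png

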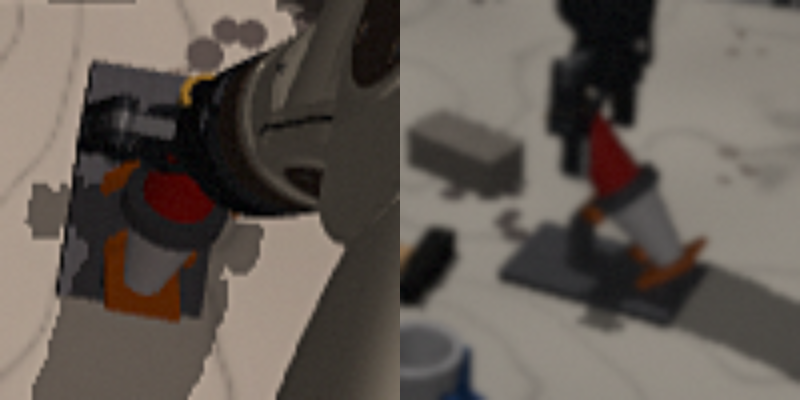

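```bash
python3 -m inch '[[0,0,0,0,0,0,1],[0,0,0,0,0,0,1],[0,0,0,0,0,0,1],[0,0,0,0,0,0,1],[0,0,0,0,0,0,1],[0,0,0,0,0,0,1],[0,0,0,0,0,0,1],[0,0,0,0,0,0,1]]'
python3 -m inch '[[0,0,-0.1,0,0,0,1],[0,0,-0.2,0,0,0,1],[0,0,-0.3,0,0,0,1],[0,0,-0.4,0,0,0,1],[0,0,-0.4,0,0,0,1],[0,0,-0.4,0,0,0,1],[0,0,-0.2,0,0,0,1],[0,0,0,0,0,0,1]]'
python3 - <<'E'
from h import *
p,d=snap('top','top10');q,_=snap('side','side10')
cv2.imwrite('pics/c10.png',np.hstack([cv2.resize(p[160:260,305:405],(400,400)),cv2.resize(q[110:210,235:335],(400,400))]))
E
```

```text
clock: 16.8
eef_pos: [0.5313, -0.2241, 0.1018]
tool_rot: [0.763, 0.647, 0.001, 0.0]
ft_force: [-0.2, 5.6, 5.6]
grip_width: 0.0386
clock: 17.6
eef_pos: [0.5314, -0.2253, 0.1525]
tool_rot: [0.763, 0.646, 0.0, 0.001]
ft_force: [0.8, 0.4, -4.7]
grip_width: 0.0385
```

View pics/c10.png

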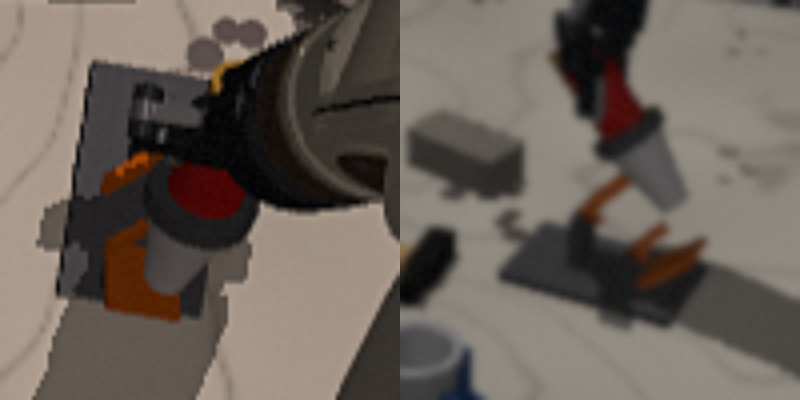

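```bash
python3 -m inch '[[0,0,-0.4,0,0,0,1],[0,0,-0.8,0,0,0,1],[0,0,-0.8,0,0,0,1],[0,0,-0.8,0,0,0,1],[0,0,-0.4,0,0,0,1],[0,0,0,0,0,0,1],[0,0,0,-0.02,0,0,1],[0,0,0,-0.04,0,0,1]]' && python3 -m inch '[[0,0,0,-0.042,0,0,1],[0,0,0,-0.042,0,0,1],[0,0,0,-0.04,0,0,1],[0,0,0,-0.028,0,0,1],[0,0,0,-0.01,0,0,1],[0,0,0,0,0,0,1],[0,0,0,0,0,0,1],[0,0,0,0,0,0,1]]'
python3 - <<'E'
from h import *
o=bot.get_obs();print(o['joint_pos'],Ro.from_quat(o['tool_rot']).as_matrix().round(3))
p,d=snap('top','top11');q,_=snap('side','side11')
cv2.imwrite('pics/c11.png',np.hstack([cv2.resize(p[160:280,305:425],(400,400)),cv2.resize(q[70:190,225:345],(400,400))]))
E
```

```text
clock: 18.5
eef_pos: [0.5319, -0.2249, 0.229]
tool_rot: [0.759, 0.644, 0.061, 0.072]
ft_force: [0.5, -0.3, -5.0]
grip_width: 0.0383
clock: 19.3
eef_pos: [0.5311, -0.2251, 0.2311]
tool_rot: [0.717, 0.608, 0.221, 0.26]
ft_force: [0.4, -0.1, -5.0]
grip_width: 0.0384
[-0.51766029 -0.02991391 -0.55749944  0.3776277   0.22326371 -0.27523692] [[ 0.164  0.757  0.633]
 [ 0.986 -0.126 -0.106]
 [-0.     0.642 -0.767]]
```

View pics/c11.png

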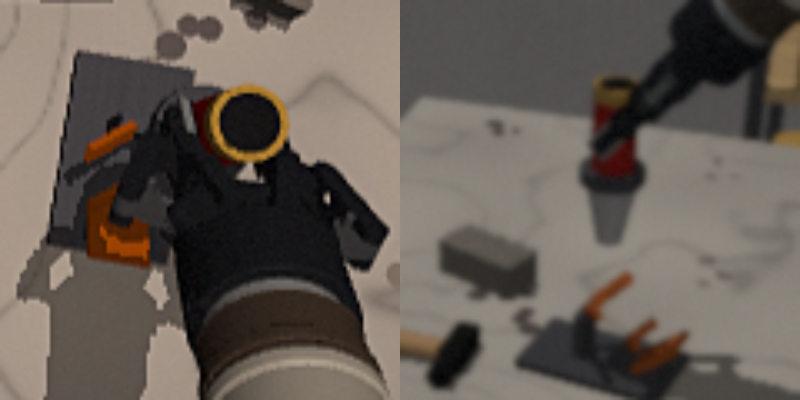

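Bit hangs upright. Moving above the blue socket.

```bash
python3 -m inch '[[0.4,0.043,0.035,0,0,0,1],[0.8,0.085,0.071,0,0,0,1],[0.9,0.096,0.08,0,0,0,1],[0.9,0.096,0.08,0,0,0,1],[0.9,0.096,0.08,0,0,0,1],[0.9,0.096,0.08,0,0,0,1],[0.9,0.096,0.08,0,0,0,1],[0.9,0.096,0.08,0,0,0,1]]' && python3 -m inch '[[0.9,0.096,0.08,0,0,0,1],[0.9,0.096,0.08,0,0,0,1],[0.8,0.085,0.071,0,0,0,1],[0.55,0.059,0.049,0,0,0,1],[0.24,0.026,0.021,0,0,0,1],[0,0,0,0,0,0,1],[0,0,0,0,0,0,1],[0,0,0,0,0,0,1]]'
python3 - <<'E'
from h import *
o=bot.get_obs();print(o['joint_pos'],Ro.from_quat(o['tool_rot']).as_matrix().round(3),o['eef_pos'])
p,d=snap('top','top12');q,_=snap('side','side12')
cv2.imwrite('pics/c12.png',np.hstack([cv2.resize(p[120:240,190:310],(400,400)),cv2.resize(q[120:240,180:300],(400,400))]))
E
```

```text
clock: 20.2
eef_pos: [0.5807, -0.0639, 0.2311]
tool_rot: [0.717, 0.608, 0.221, 0.26]
ft_force: [-0.7, -0.6, -4.7]
grip_width: 0.0386
clock: 21.0
eef_pos: [0.6056, 0.0151, 0.2309]
tool_rot: [0.717, 0.607, 0.22, 0.261]
ft_force: [-0.1, 0.4, -5.1]
grip_width: 0.0383
[ 0.1140613   0.02218382 -0.50858409  0.36268718 -0.17868686  0.21697652] [[ 0.165  0.756  0.633]
 [ 0.986 -0.127 -0.106]
 [-0.     0.642 -0.767]] [0.6055561  0.01507548 0.2309256 ]
```

View pics/c12.png

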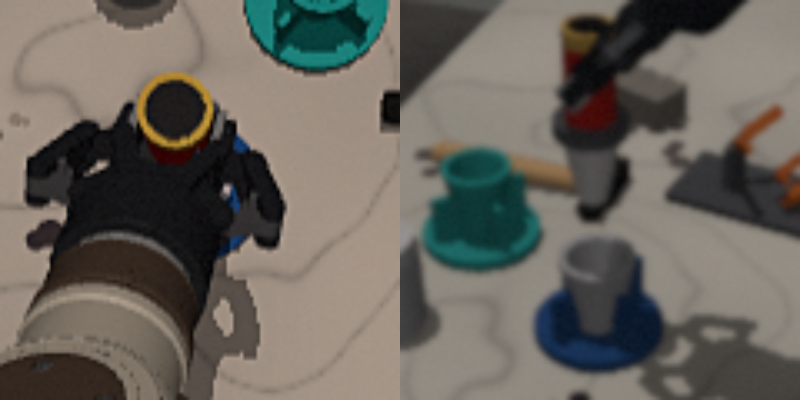

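```bash
cat > fitbit.py <<'E'
from h import *
from scipy.optimize import least_squares
def prof(z): return np.where(z<.060,.012+.012*z/.06,np.where(z<.074,.030,.020))
def fit(nm,im,dd,ap,half=75,zo=0):
    """ap: approx origin of the bit"""
    X=pts(nm,dd)+[0,0,zo]
    r=im[...,2].astype(int);g=im[...,1].astype(int);b=im[...,0].astype(int)
    hd=np.linalg.norm(X[...,:2]-ap[:2],axis=-1)
    red=(r>60)&(r>2.3*g)&(r>2.3*b)&(hd<.05)&(X[...,2]>ap[2]+.06)
    tap=(hd<.03)&(X[...,2]>ap[2]+.004)&(X[...,2]<ap[2]+.055)
    out={}
    def f(v):
        a=np.array([v[2],v[3],1]);a/=np.linalg.norm(a)
        c=np.array([v[0],v[1],ap[2]])
        w=P-c;t=w@a
        return np.linalg.norm(w-np.outer(t,a),axis=1)-np.where(lab,.020,prof(t-v[4] if len(v)>4 else t))
    P=np.r_[X[red],X[tap]];lab=np.r_[np.ones(red.sum(),bool),np.zeros(tap.sum(),bool)]
    s=least_squares(f,[ap[0],ap[1],0,0],loss='soft_l1',f_scale=.0015)
    print(nm,'n',red.sum(),tap.sum(),'xy@z0',s.x[:2].round(4),'tilt deg',np.degrees(s.x[2:4]).round(2),'xy@+.1',(s.x[:2]+.1*s.x[2:4]).round(4),'rms',np.sqrt(np.mean(f(s.x)**2)).round(4))
    m=(hd<.04)
    for nme,k in (('flange ring z',(hd>.023)&(hd<.031)),('top ring z',(hd<.021)&(hd>.0165)&(X[...,2]>ap[2]+.135))):
        z=X[...,2][k]; z=z[z>ap[2]+.04]
        if len(z): print(nme,len(z),np.percentile(z,[50,90,98]).round(4))
    k=(hd<.03)&(X[...,2]>ap[2]+.14)
    if k.sum()>20:
        c,rad=cv2.minEnclosingCircle((X[k][:,:2]*1000).astype(np.float32));print('top circle',np.round(c,1),round(rad,1),'z',np.median(X[k][:,2]).round(4))
    k=(hd<.03)&(X[...,2]>ap[2]-.02)
    print('lowest z',np.sort(X[...,2][k])[:8].round(4))
E
python3 - <<'E'
from fitbit import *
for nm,zo in(('top',.0017),('side',.0006)):
    fit(nm,cv2.imread(f'pics/{nm}12.png'),np.load(f'pics/{nm}12.npy'),np.array([.593,.0172,.144]),zo=zo)
X=pts('side',np.load('pics/side12.npy'))
m=abs(X[...,2]-.0795)<.005; m&=np.hypot(X[...,0]-.593,X[...,1]-.018)<.045
P=X[m];print(len(P),cv2.minEnclosingCircle((P[:,:2]*1000).astype(np.float32)))
m=abs(X[...,2]-.0115)<.005; m&=np.hypot(X[...,0]-.593,X[...,1]-.018)<.065
P=X[m];print(len(P),cv2.minEnclosingCircle((P[:,:2]*1000).astype(np.float32)))
E
```

```text
top n 1 0 xy@z0 [0.5941 0.0156] tilt deg [ 0.01 -0.01] xy@+.1 [0.5941 0.0156] rms 0.0
flange ring z 152 [0.2753 0.2985 0.3021]
top ring z 136 [0.2874 0.2887 0.2892]
top circle [588.7  17.9] 26.5 z 0.2877
lowest z [0.2095 0.2096 0.2096 0.2101 0.2102 0.2102 0.2104 0.2109]
side n 99 177 xy@z0 [0.5957 0.0193] tilt deg [ 0.45 -1.33] xy@+.1 [0.5965 0.017 ] rms 0.0015
flange ring z 191 [0.2098 0.2497 0.2847]
top ring z 40 [0.2869 0.288  0.2889]
top circle [596.3  18.4] 21.5 z 0.2875
lowest z [0.1365 0.1382 0.1385 0.1388 0.1392 0.1393 0.1395 0.1404]
161 ((594.1448364257812, 18.943470001220703), 33.830657958984375)
430 ((593.9564819335938, 18.925596237182617), 57.09318161010742)
```

```bash
cat > ring.py <<'E'
from h import *
def ring(nm,tag,guess,zt,zo):
    im=cv2.imread(f'pics/{tag}.png');X=pts(nm,np.load(f'pics/{tag}.npy'))+[0,0,zo]
    r=im[...,2].astype(int);g=im[...,1].astype(int);b=im[...,0].astype(int)
    # outer rim disc: all pixels (dark hole included) at ring plane: project pixels onto plane z=zt
    c=bot.get_calibration(nm);f=192/np.tan(np.radians(c['vfov'])/2);R=np.array(c['R']);t=np.array(c['t'])
    C=-R.T@t
    m=((r>90)&(g>60)&(b<0.5*g)).astype(np.uint8)
    v,u=np.nonzero(m)
    D=np.c_[(u-c['cx'])/f,(v-c['cy'])/f,np.ones(len(u))]@R
    Q=C+D*((zt-zo-C[2])/D[:,2])[:,None]
    k=np.hypot(Q[:,0]-guess[0],Q[:,1]-guess[1])<.03
    Q=Q[k]
    h=cv2.convexHull((Q[:,:2]*1000).astype(np.float32))
    from scipy.optimize import least_squares
    s=least_squares(lambda p:np.hypot(Q[:,0]-p[0],Q[:,1]-p[1])-p[2],[*guess,.018],loss='soft_l1',f_scale=.001)
    print(nm,k.sum(),'fit',s.x.round(4),'minencl',cv2.minEnclosingCircle(h))
E
python3 - <<'E'
from ring import *
ring('top','top12',(.594,.018),.288,.0017)
ring('side','side12',(.594,.018),.288,.0006)
E
```

```text
top 150 fit [0.5951 0.0157 0.0181] minencl ((594.4989013671875, 15.744368553161621), 20.23534393310547)
side 2 fit [0.6019 0.0215 0.0209] minencl ((595.3157958984375, 41.30784225463867), 1.189970850944519)
```

Bit is about 2 mm too far in x and 0.5 mm short in y by both cameras. I correct that and lower 70 mm.

```bash
python3 -m inch '[[0.007,-0.063,-0.053,0,0,0,1],[0,-0.257,0.307,0,0,0,1],[0,-0.257,0.307,0,0,0,1],[0,-0.257,0.307,0,0,0,1],[0,-0.257,0.307,0,0,0,1],[0,-0.257,0.307,0,0,0,1],[0,-0.257,0.307,0,0,0,1],[0,-0.257,0.307,0,0,0,1]]' 
python3 - <<'E'
from ring import *
import fitbit
o=bot.get_obs();print(Ro.from_quat(o['tool_rot']).as_matrix().round(3),o['eef_pos'])
p,d=snap('top','top13');q,e=snap('side','side13')
cv2.imwrite('pics/c13.png',np.hstack([cv2.resize(p[120:240,190:310],(400,400)),cv2.resize(q[120:240,180:300],(400,400))]))
ring('top','top13',(.593,.017),.218,.0017)
fitbit.fit('side',q,e,np.array([.593,.0172,.068]),zo=.0006)
E
```

```text
clock: 21.9
eef_pos: [0.6036, 0.0162, 0.1596]
tool_rot: [0.717, 0.608, 0.22, 0.26]
ft_force: [0.6, -0.1, -4.5]
grip_width: 0.0387
[[ 0.164  0.757  0.633]
 [ 0.986 -0.126 -0.106]
 [-0.     0.641 -0.767]] [0.60359982 0.01621835 0.15956113]
top 124 fit [0.5927 0.0165 0.018 ] minencl ((592.106689453125, 16.401004791259766), 19.996450424194336)
side n 88 210 xy@z0 [0.5914 0.0198] tilt deg [ 1.31 -1.07] xy@+.1 [0.5937 0.018 ] rms 0.0059
flange ring z 174 [0.136  0.1664 0.1884]
top ring z 49 [0.2126 0.2143 0.2144]
top circle [589.7  17.3] 24.0 z 0.2137
lowest z [0.0482 0.0483 0.049  0.0492 0.0493 0.0498 0.0501 0.0506]
```

View pics/c13.png

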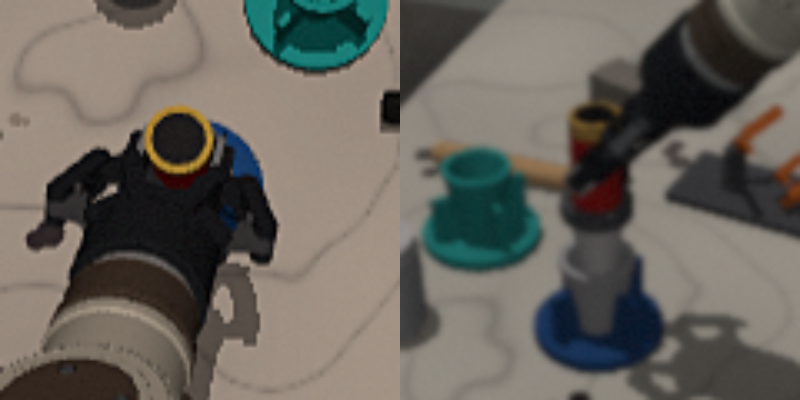

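```bash
python3 -m inch '[[0,-0.154,0.184,0,0,0,1],[0,-0.154,0.184,0,0,0,1],[0,-0.154,0.184,0,0,0,1],[0,-0.154,0.184,0,0,0,1],[0,-0.154,0.184,0,0,0,1],[0,-0.129,0.153,0,0,0,1],[0,0,0,0,0,0,1],[0,0,0,0,0,0,1]]' 
python3 - <<'E'
from ring import *
ring
p,d=snap('top','top14');q,e=snap('side','side14')
ring('top','top14',(.593,.017),.181,.0017)
cv2.imwrite('pics/c14.png',np.hstack([cv2.resize(p[120:240,190:310],(400,400)),cv2.resize(q[140:240,190:290],(400,400))]))
E
```

```text
clock: 22.8
eef_pos: [0.6039, 0.0162, 0.1259]
tool_rot: [0.717, 0.608, 0.221, 0.261]
ft_force: [0.0, -0.2, -4.3]
grip_width: 0.0384
top 113 fit [0.5935 0.0167 0.0181] minencl ((593.1393432617188, 16.5784969329834), 20.18974494934082)
```

View pics/c14.png

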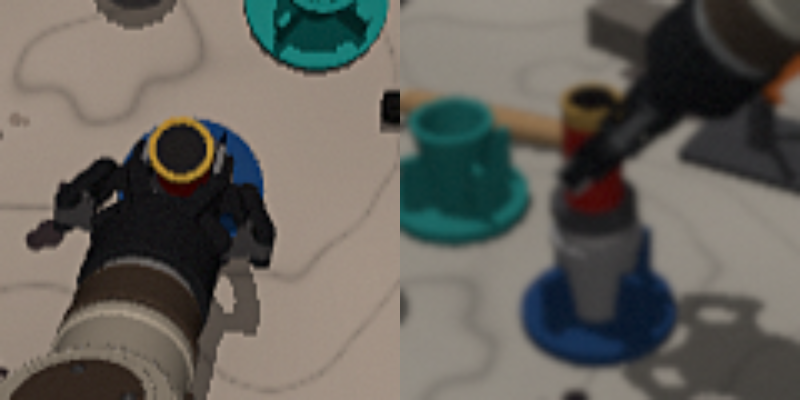

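```bash
python3 -m inch '[[0,-0.051,0.061,0,0,0,1],[0,-0.051,0.061,0,0,0,1],[0,-0.051,0.061,0,0,0,1],[0,-0.051,0.061,0,0,0,1],[0,-0.026,0.031,0,0,0,1],[0,0,0,0,0,0,1],[0,0,0,0,0,0,1],[0,0,0,0,0,0,1]]'
```

```text
clock: 23.7
eef_pos: [0.604, 0.0162, 0.1172]
tool_rot: [0.717, 0.607, 0.221, 0.261]
ft_force: [0.5, -0.7, -4.3]
grip_width: 0.0384
```

```bash
python3 -m inch '[[0,-0.026,0.031,0,0,0,1],[0,-0.026,0.031,0,0,0,1],[0,0,0,0,0,0,1],[0,0,0,0,0,0,1],[0,0,0,0,0,0,1],[0,0,0,0,0,0,1],[0,0,0,0,0,0,1],[0,0,0,0,0,0,1]]'
python3 -m inch '[[0,-0.026,0.031,0,0,0,1],[0,-0.013,0.016,0,0,0,1],[0,0,0,0,0,0,1],[0,0,0,0,0,0,1],[0,0,0,0,0,0,1],[0,0,0,0,0,0,1],[0,0,0,0,0,0,1],[0,0,0,0,0,0,1]]'
```

```text
clock: 24.5
eef_pos: [0.6039, 0.0162, 0.1151]
tool_rot: [0.717, 0.607, 0.221, 0.261]
ft_force: [-0.6, -0.1, -4.3]
grip_width: 0.0385
clock: 25.3
eef_pos: [0.6045, 0.0162, 0.1143]
tool_rot: [0.717, 0.607, 0.221, 0.261]
ft_force: [-5.0, 0.4, 4.4]
grip_width: 0.0385
```

```bash
python3 -m inch '[[-0.004,-0.018,-0.015,0,0,0,1],[0,0,0,0,0,0,1],[0,0,0,0,0,0,1],[0,0,0,0,0,0,1],[0,0,0,0,0,0,1],[0,0,0,0,0,0,1],[0,0,0,0,0,0,1],[0,0,0,0,0,0,1]]'
python3 - <<'E'
from ring import *
p,d=snap('top','top15');q,e=snap('side','side15')
ring('top','top15',(.593,.017),.17,.0017)
X=pts('side',e)+[0,0,.0006]
hd=np.hypot(X[...,0]-.594,X[...,1]-.019)
for lo in np.arange(.07,.1,.003):
    k=(hd<.04)&(X[...,2]>lo)&(X[...,2]<lo+.003); print(lo.round(3),k.sum(),np.percentile(hd[k],[50,90]).round(4),q[k].mean(0).round())
k=(hd<.0205)&(X[...,2]>.155);print('top z',np.sort(X[...,2][k])[-15:].round(4))
cv2.imwrite('pics/c15.png',np.hstack([cv2.resize(p[120:240,190:310],(400,400)),cv2.resize(q[160:230,200:270],(400,400),interpolation=cv2.INTER_CUBIC)]))
E
```

```text
clock: 26.1
eef_pos: [0.6041, 0.0163, 0.1143]
tool_rot: [0.717, 0.607, 0.221, 0.261]
ft_force: [2.2, -0.1, 4.0]
grip_width: 0.0389
top 108 fit [0.5937 0.0168 0.0181] minencl ((593.1519165039062, 16.870187759399414), 20.26864242553711)
0.07 11 [0.03   0.0311] [62. 62. 63.]
0.073 21 [0.0313 0.0319] [65. 65. 66.]
0.076 23 [0.0311 0.0324] [71. 71. 72.]
0.079 37 [0.0301 0.0325] [59. 58. 60.]
0.082 21 [0.0288 0.0306] [40. 40. 40.]
0.085 18 [0.0291 0.0311] [38. 37. 39.]
0.088 18 [0.0293 0.0301] [33. 31. 32.]
0.091 52 [0.027  0.0301] [41. 41. 48.]
0.094 59 [0.0247 0.0302] [34. 33. 46.]
0.097 15 [0.019  0.0211] [13. 14. 64.]
top z [0.1718 0.1718 0.1719 0.1719 0.172  0.172  0.1721 0.1723 0.1725 0.1725
 0.1726 0.1727 0.1727 0.1729 0.1731]
```

View pics/c15.png

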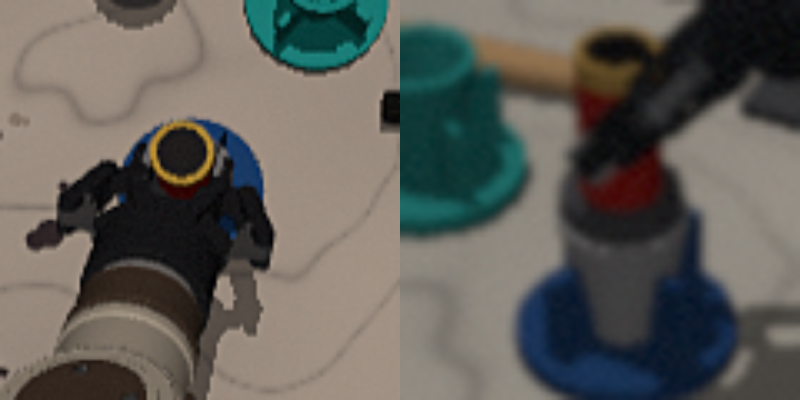

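```bash
python3 -m inch '[[0.001,-0.008,0.02,0,0,0,1],[0,-0.013,0.016,0,0,0,1],[0,0,0,0,0,0,1],[0,0,0,0,0,0,1],[0,0,0,0,0,0,1],[0,0,0,0,0,0,1],[0,0,0,0,0,0,1],[0,0,0,0,0,0,1]]'
```

```text
clock: 27.0
eef_pos: [0.6043, 0.0163, 0.1142]
tool_rot: [0.717, 0.607, 0.222, 0.262]
ft_force: [-2.6, 0.8, 11.2]
grip_width: 0.0385
```

Hard stop with no further travel, so the flange is on the rim. I relieve the preload, open, check, then back out.

```bash
python3 -m inch '[[0,0.026,-0.031,0,0,0,1],[0,0,0,0,0,0,1],[0,0,0,0,0,0,-1],[0,0,0,0,0,0,-1],[0,0,0,0,0,0,-1],[0,0,0,0,0,0,-1],[0,0,0,0,0,0,-1],[0,0,0,0,0,0,-1]]'
python3 - <<'E'
from ring import *
p,d=snap('top','top16');q,e=snap('side','side16')
ring('top','top16',(.593,.017),.17,.0017)
cv2.imwrite('pics/c16.png',np.hstack([cv2.resize(p[120:240,190:310],(400,400)),cv2.resize(q[160:230,200:270],(400,400),interpolation=cv2.INTER_CUBIC)]))
E
```

```text
clock: 27.8
eef_pos: [0.6033, 0.0162, 0.1132]
tool_rot: [0.717, 0.608, 0.221, 0.261]
ft_force: [-0.3, 0.3, -0.2]
grip_width: 0.0854
top 109 fit [0.5933 0.0172 0.0181] minencl ((592.8753051757812, 17.302343368530273), 20.288610458374023)
```

View pics/c16.png

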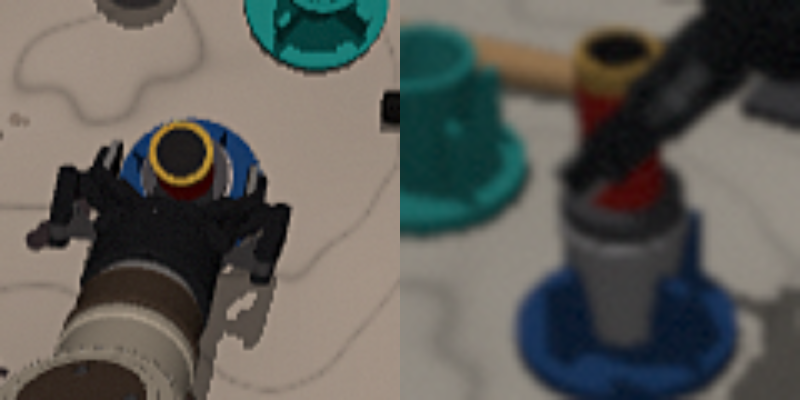

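The fingers are open and clear, and the bit stands at (180,155). Retreating along −tool z.

```bash
python3 -m inch '[[0,0,-0.2,0,0,0,-1],[0,0,-0.4,0,0,0,-1],[0,0,-0.6,0,0,0,-1],[0,0,-0.9,0,0,0,-1],[0,0,-0.9,0,0,0,-1],[0,0,-0.9,0,0,0,-1],[0,0,-0.9,0,0,0,-1],[0,0,-0.9,0,0,0,-1]]' && python3 -m inch '[[0,0.4,-0.6,0,0,0,-1],[0,0.4,-0.6,0,0,0,-1],[0,0.4,-0.4,0,0,0,-1],[0,0,0,0,0,0,-1],[0,0,0,0,0,0,-1],[0,0,0,0,0,0,-1],[0,0,0,0,0,0,-1],[0,0,0,0,0,0,-1]]'
python3 - <<'E'
from ring import *
import fitbit
p,d=snap('top','top17');q,e=snap('side','side17')
fitbit.fit('top',p,d,np.array([.593,.0172,.020]),zo=.0017)
fitbit.fit('side',q,e,np.array([.593,.0182,.020]),zo=.0006)
for nm,dd,zo in(('top',d,.0017),('side',e,.0006)):
    X=pts(nm,dd)+[0,0,zo]
    for z0,name,c in((.044,'tile',(66,0)),(.034,'mid',(-60,0))):
        s=((X-S0)@np.c_[SX,SY,[0,0,1]])
        k=(abs(s[...,2]-z0)<.0025)&(abs(s[...,0]-c[0]/1000)<(.0445 if name=='tile' else .06))&(abs(s[...,1])<.065)
        P=s[k]*1000; r=cv2.minAreaRect(P[:,:2].astype(np.float32)); print(nm,name,len(P),np.round(r[0],1),np.round(r[1],1),round(r[2],2),np.linalg.lstsq(np.c_[P[:,:2],np.ones(len(P))],P[:,2],rcond=None)[0].round(4))
E
```

```text
clock: 28.7
eef_pos: [0.512, 0.0313, 0.2241]
tool_rot: [0.717, 0.607, 0.221, 0.261]
ft_force: [-0.6, -0.4, -0.4]
grip_width: 0.0854
clock: 29.5
eef_pos: [0.5101, 0.0316, 0.2716]
tool_rot: [0.717, 0.608, 0.22, 0.26]
ft_force: [-0.4, 0.9, 0.4]
grip_width: 0.0856
top n 0 1 xy@z0 [0.5521 0.0358] tilt deg [-0.05  0.02] xy@+.1 [0.552  0.0358] rms 0.0
flange ring z 179 [0.0936 0.0957 0.0967]
top ring z 111 [0.1705 0.1722 0.1728]
top circle [593.   17.6] 20.5 z 0.1711
lowest z [0.0087 0.0101 0.0103 0.0106 0.0107 0.0109 0.0111 0.0116]
side n 234 169 xy@z0 [0.5902 0.0298] tilt deg [ 2.44 -5.73] xy@+.1 [0.5944 0.0199] rms 0.0027
flange ring z 208 [0.0846 0.0947 0.0964]
top ring z 83 [0.1665 0.171  0.172 ]
top circle [595.5  19.2] 22.4 z 0.1703
lowest z [0.009  0.01   0.0106 0.0107 0.0107 0.0107 0.0107 0.0111]
top tile 1265 [65.7 -4.5] [ 88.6 100.1] 0.21 [-4.00000e-04  3.00000e-04  4.38558e+01]
top mid 1324 [-60.2   0. ] [100.4  90. ] 89.31 [ 0.00000e+00 -6.00000e-04  3.38801e+01]
side tile 1304 [66.8 -2.7] [ 87.  102.3] 0.11 [-9.00000e-04 -9.00000e-04  4.41687e+01]
side mid 1278 [-58.4   1.3] [103.2  88.9] 88.67 [ 1.20000e-03 -2.00000e-04  3.41662e+01]
```

View pics/top17.png

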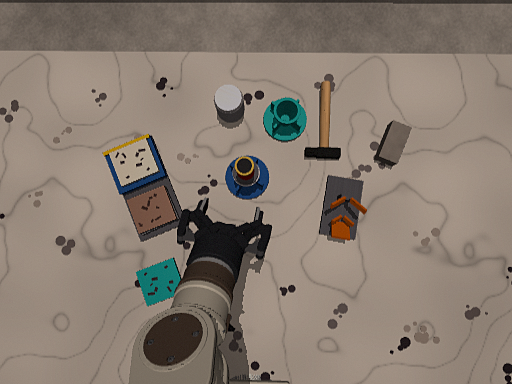

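View pics/side17.png

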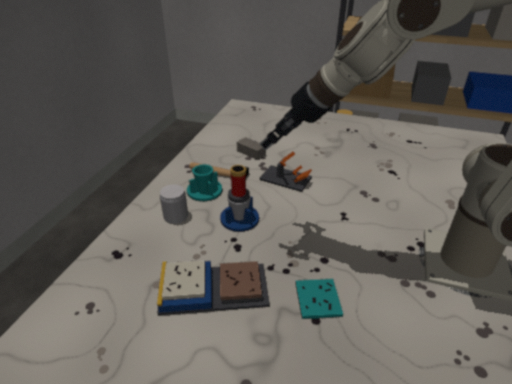

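```bash
python3 - <<'E'
from h import *
for nm,c in(('top',(.593,.0174)),('side',(.5945,.0192))):
    X=pts(nm,np.load(f'pics/{nm}17.npy')); h=np.hypot(X[...,0]-c[0],X[...,1]-c[1])
    for n,z0,r0,r1 in(('flange',.094,.022,.029),('topring',.170,.0165,.0195)):
        k=(h>r0)&(h<r1)&(abs(X[...,2]-z0)<.004);P=X[k]
        A=np.c_[P[:,:2]-c,np.ones(len(P))];s=np.linalg.lstsq(A,P[:,2],rcond=None)[0]
        print(nm,n,len(P),'slope deg',np.degrees(s[:2]).round(2),'z',s[2].round(4))
E
```

```text
top flange 137 slope deg [0.07 0.38] z 0.0926
top topring 78 slope deg [-0.33 -0.35] z 0.1691
side flange 70 slope deg [ 0.67 -1.42] z 0.0934
side topring 31 slope deg [ 0.38 -2.04] z 0.1694
```

```bash
python3 -c "
from workcell import bot
print(bot.job_done(), bot.get_obs()['clock'])"
```

```text
the job is handed in; nothing more can be done
the job is handed in; nothing more can be done
```

The job is done and handed in at about 29.6 s of the 64 s allowed.

**Tile:** I pushed the cream tile from its rear edge with two part-open fingers until the stop took about 11 N. The last pictures put its origin at station x ≈ 66 mm. It lies flat and within about 0.2° of square. It sits about 3–4 mm off mid-width, still on the bed. The brown tile measures at station x ≈ −60 mm (top camera) and looks unmoved; I did not measure the grey tile.

**Bit:** I lifted it straight out of the rest, turned it 40° upright and lowered it into the blue socket until it met a hard stop. I then eased the load off and released it. The top of the barrel measures 170–171 mm above the table and the top of the flange about 94 mm, as expected with it fully home. The gripper has backed well clear, and the tin, mallet and brick look untouched.

**Checks that disagreed or went wrong:**
- The two cameras differ by about 2 mm in position.
- The side camera's fit to the seated bit was poor. It gave a false tilt of several degrees, partly because socket points got into the fit. The top camera shows the bit level within 0.4°.
- Early on the wrist reached the end of joint 6's range while held at its limit, so I used the half-turned grasp instead.

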